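Threadlocker bottle ready over a spindle

ROBOT

A 6-joint arm with a two-finger parallel gripper is mounted at the origin on a cart in front of the work surface, level with it; the furniture and walls round the work are solid. World frame = base frame: x ahead of the robot, y to its left, z up, the work surface at z = 0. Lengths are in m, angles in rad, forces in N, time in s.
With the tool pointing down it reaches from about 0.375 to 0.9 m from the base axis. Payload 3.1 kg.
Tool frame: the origin (TCP) lies on the mounting face of the last link; the fingertips stand 182 mm ahead of it and the grasp point (between the pads) lies 164 mm ahead of it; z points along the fingers, y is the line along which they close (so a half turn about z gives the same grasp; the last joint's range is limited). The gripper opens to 87 mm and grips with 3 to 60 N. Pads are 19 mm wide; open, the fingers measure 117 mm over their backs; the gripper's body (75 mm by 190 mm) begins 51 mm behind the grasp point.
Start: joints at [-1.44, 0.527, 1.433, -0, 1.181, -0.178], TCP at [0.19, -0.595, 0.405] pointing down, gripper open.
Joint ranges: [-3.08, 3.08], [-0.75, 2.2], [0.22, 2.44], [-1.43, 4.57], [0, 2.65], [-2.85, 2.85]. Speed limits (rad/s): [2.79, 2.79, 3.14, 3.14, 3.14, 3.14].

INTERFACE

Orientations are given as a unit quaternion [w, x, y, z].
In Python, from plant import get_obs, viewer, order gives the robot as it stands.
- The arm moves only by the tool step_arm, never from a script. Its argument "plan" is a list of rows, each an object of numbers: "x", "y", "z": the shift along the world's x, y, z in m; "rx", "ry", "rz": the turn, a rotation vector about the world's x, y, z in rad. In form: [{"x": .., "y": .., "z": .., "rx": .., "ry": .., "rz": ..}, ...]. A call has 1 to 12 rows; each row is the pose to reach, as a shift and turn from the pose commanded when the call began; what a row does not reach only later rows make up. A row lasts 1/12 s, in which the tool goes at most 41.7 mm and 7.16 degrees, less where a joint would pass 70% of its speed; a pose out of reach is approached as far as the arm can. A call with a gripper value outside its range is refused whole. "fingers" is the finger opening in m, from 0 to 0.087, set as the call begins (left out, the last holds). The fingers move at their own pace and stop on an object; "grip_force" is the grip in N (left out, the last holds). Time passes only in rows, so rows that repeat a pose let the fingers close. It gives the time, the measured TCP pose, the force, the opening and the grip force at its end, in the units of the state.
- get_obs(): the state, without advancing time (a new reading comes with each control period).
- viewer.grab_frame(name): name is "scene" or "top" or "wrist"; returns (picture, depth): 480x640x3 uint8, blue, green, red; 480x640 float32, m along the optical axis (not along the pixel's ray), 0 where there is no reading.
- viewer.camera_info(name): a dict with "fx", "fy", "cx", "cy" (pixels), "k1" (the pictures are not rectified: a ray, as slopes to the right and down, at radius r is drawn at 1 + k1 r^2 times it, then the intrinsics apply), "eye" and "attitude" of the camera in the world. Camera axes: x right, y down, z forward; pixel columns grow to the right and rows downward; lengths in m; the calibration is good to about 2 mm. A picture is of the moment at which its call begins: read the wrist's pose just before it. camera_info takes no time and is no camera call; for the wrist camera it gives the pose at the moment of the call.
- order.hand_in(): hands the job in; it is judged then, once.
The state is a dict: "t": time; "joint_pos": joint angles; "dq": joint speeds; "tau": joint torques, N m; "tcp_pos": TCP position; "tool_rot": TCP orientation; "force": force on the tool from outside, world axes, zero at the start; "torque": the same for the moment, N m; "opening": finger opening in m; "gripper_force": force on a finger pad.
Only numpy, scipy, OpenCV 4.12 (cv2) and the standard library are available. Lean on these libraries where they do the work, as an engineer would, in place of code of your own. Each camera call takes 0.05 s, during which the arm holds its last target. There are 200 camera calls.

TASK

Grip the soft threadlocker bottle gently, draw it straight up out of its stand, and hold it leaning about 45 degrees with its nozzle still pointing downward and the nozzle tip a few centimetres above the threaded end of the pedal spindle that lies in the cradle, ready to apply. Do not squeeze the bottle hard, and leave the spindles and the other things where they are. Finish while holding the bottle there, raised and still, touching nothing but the gripper.

Things in the scene. Friction and masses are not known exactly. Their poses are not given: they have to be found in the camera images.
- bottle_centre (a point): middle of the body of the loose threadlocker bottle, parked nozzle DOWN in the stand: rounded body 22 x 26 mm in section, 60 mm long. On the bottle's axis, 30 mm below the flat base (on top), 62 mm above the nozzle tip. z from nozzle to base (up while parked), x along the 22 mm width, y along the 26 mm width. While parked it is 8 mm above the stand's top; the upper 38 mm of the body stand out
- bottle_tip (a point): tip of the bottle's nozzle, on the bottle's axis, 62 mm from bottle_centre, same axes (z straight up: nozzle points straight down). While parked it is hidden in the stand, 54 mm below the stand's top: the bottle must rise that much to be clear
- stand: fixed aluminium bench block on a black foot, 64 x 110 mm, 68 mm high; origin at the centre of its underside, z up, y along its length. Two wells: the bottle in the one 25 mm from the centre towards +y (body 22 mm deep with about 1 mm of play, narrower bore below for the nozzle), a spare spindle upright in the one 25 mm towards -y; it may stand at any yaw, on the bench to the right of the tray
- cradle: fixed cradle that carries the spindle: steel foot 44 x 84 x 10 mm, two notched aluminium posts 63 mm high, 38 mm wide, 38 mm apart; origin at the centre of its underside, z up, y along the spindle; it may stand at any yaw. It stands in the front of the grey tray
- thread_end (a point): middle of the threaded end (22 mm long, 18 mm thick, the coarse threaded end, not the thin plain one) of the spindle that lies level in the cradle; on its axis, 61 mm above the bench, 31 mm from the cradle's centre towards the cradle's -y; y runs along the spindle from thread to thin end
- spindle: the pedal spindle lying loose in the cradle, 18 mm thick and 84 mm long; origin on its underside at mid-length, 52 mm above the bench, y from the threaded end to the thin end; leave it where it is
- pedal_1: black bicycle pedal lying on the bench beyond the work, 107 x 126 x 20 mm, origin at the centre of its underside; leave it alone
- pedal_2: second such pedal; leave it alone
- hex_key: hex key lying on the bench at the left, 34 x 99 x 9 mm, origin at the centre of its underside; leave it alone
- screwdriver: screwdriver lying on the bench at the back right, 32 x 209 x 32 mm, origin at the centre of its underside; leave it alone
- bottle: the bottle as a whole, about 60 g, 92 mm long with its 32 mm nozzle; origin at the centre of its flat base, z towards the nozzle. It is soft: 20 to 40 N of grip holds it well, more than about 70 N squeezes it too hard
- press_stand: tall fixed bench press behind the work on the left; origin at the centre of its base; its lever sticks out towards the robot, its black grip end about 0.58 m ahead of and 0.20 m to the left of the robot's base axis, 0.47 m above the bench; keep the arm clear of it
- spare: spare turned pedal spindle, 18 mm thick and 84 mm long, upright in the stand's other well, 50 mm from the bottle, its top about 26 mm above the stand's top, 12 mm lower than the bottle's base; origin at mid-length on its side; leave it alone

How it is judged:
By the outcome, as a careful person would: the job done as asked, in the order asked, and still so for the second after the job is handed in, while the arm keeps its last pose, push and grip.
It also fails if it takes over 35 s, if anything falls off the work surface, if the arm or the gripper's body presses on something with over 40 N, if the wrist force passes 120 N, or if a joint passes its speed limit or range.

## Working session

There is one attempt and no reset: what is moved stays moved. The work goes in short steps, Python scripts to look and compute and a tool call to move; the robot and the scene stay as the last step left them, time stands still between calls to the robot, and variables do not carry over. Pictures are saved under pics/ and viewed, at most 10 in all, crops included, and the job is handed in when it is done.

Besides the shell and the picture viewer there is one more tool, called after ">>>" as name(argument=value, ...) on one line, values as JSON. step_arm: Moves the arm, as the interface text tells. Its arguments: {"type":"object","properties":{"plan":{"type":"array"},"fingers":{"type":"number"},"grip_force":{"type":"number"}},"required":["plan"]}

```bash
mkdir -p pics; cat > h.py <<'E'
import numpy as np,cv2
from scipy.spatial.transform import Rotation as R
from plant import get_obs,viewer,order
def Rq(q): return R.from_quat([q[1],q[2],q[3],q[0]])
def cam(n):
    c=viewer.camera_info(n); a=np.array(c['attitude'])
    M=a if a.shape==(3,3) else Rq(a).as_matrix()
    return c,M
def pts(c,M,uv,d):
    K=np.array([[c['fx'],0,c['cx']],[0,c['fy'],c['cy']],[0,0,1.]])
    p=cv2.undistortPoints(np.array(uv,float).reshape(-1,1,2),K,np.array([c['k1'],0,0,0.])).reshape(-1,2)
    d=np.asarray(d,float).reshape(-1,1)
    return (np.c_[p,np.ones(len(p))]*d)@M.T+np.array(c['eye'])
E
python3 - <<'E'
from h import *
o=get_obs();print(o)
for n in ('scene','top'):
    c,M=cam(n);print(n,c)
    p,d=viewer.grab_frame(n);cv2.imwrite(f'pics/{n}0.png',p);np.save(f'{n}0.npy',d)
E
```

```text
{'t': 0.0, 'joint_pos': array([-1.44052568e+00,  5.28460401e-01,  1.43391359e+00, -1.74698563e-05,
        1.18139010e+00, -1.78479810e-01]), 'dq': array([-0.00062951, -0.00158314,  0.00112209,  0.00038475, -0.00049651,
       -0.00101228]), 'tau': array([-6.94057435e-04, -4.40056014e+01, -1.76594335e+01,  6.30973466e-02,
        5.81781403e-02, -1.66674076e-04]), 'tcp_pos': array([ 0.18990987, -0.59508256,  0.40377116]), 'tool_rot': array([-1.08559635e-03,  9.88106696e-01,  1.53765983e-01,  1.80931877e-05]), 'force': array([ 1.16625922, -1.12462974,  0.33590904]), 'torque': array([-0.03819466,  0.01597871, -0.04548397]), 'gripper_force': 0.0, 'opening': 0.08762755312465641}
scene {'fx': 544.0153649884644, 'fy': 544.0153649884644, 'cx': 316.31986503299703, 'cy': 240.06091698020322, 'k1': -0.0431906790542866, 'eye': array([-0.04410401,  0.48350046,  0.81757846]), 'attitude': array([ 0.18204063, -0.41000021,  0.81809598, -0.3598333 ])}
top {'fx': 496.2059116770648, 'fy': 496.2059116770648, 'cx': 317.5074505003841, 'cy': 233.69670879283893, 'k1': -0.10653091007399905, 'eye': array([0.42712484, 0.02068524, 1.08506427]), 'attitude': array([-0.05705023,  0.70617539, -0.70158051,  0.07646162])}
```

View pics/scene0.png

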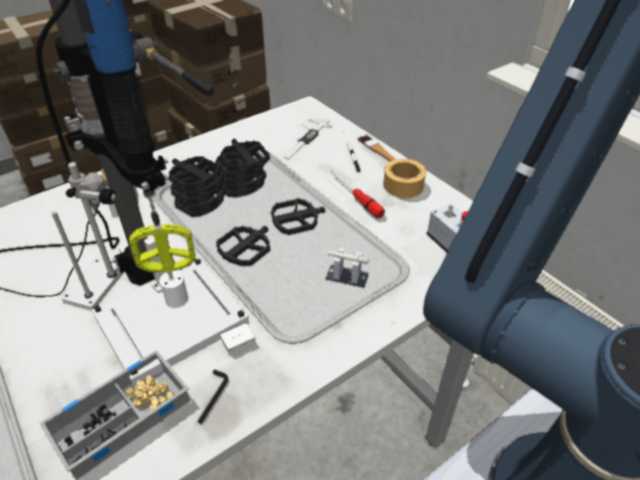

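View pics/top0.png

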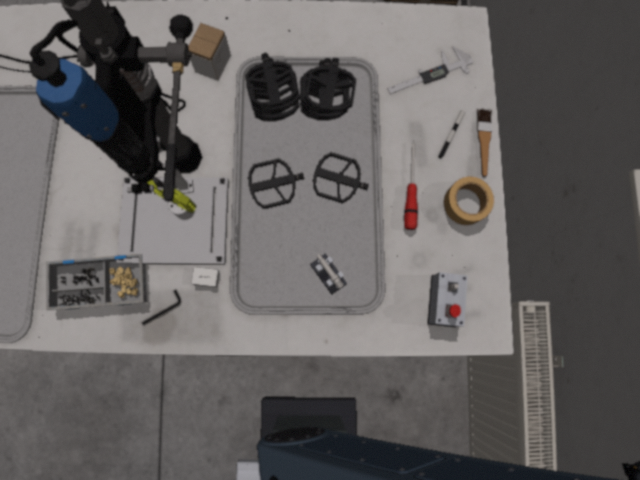

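The top view shows the cradle at about (328,273). The stand is at about (447,300), with the red bottle at (455,311) and the spare at (452,287). Next I'll enlarge both.

```bash
python3 - <<'E'
import cv2,numpy as np
p=cv2.imread('pics/top0.png')
a=cv2.resize(p[245:300,300:360],None,fx=6.6,fy=6.6,interpolation=cv2.INTER_CUBIC)
b=cv2.resize(p[265:335,420:475],None,fx=6.6,fy=6.6,interpolation=cv2.INTER_CUBIC)
H=max(a.shape[0],b.shape[0])
im=np.zeros((H,a.shape[1]+b.shape[1],3),np.uint8);im[:a.shape[0],:a.shape[1]]=a;im[:b.shape[0],a.shape[1]:]=b
cv2.imwrite('pics/crop1.png',im);print(a.shape,b.shape)
d=np.load('top0.npy');np.set_printoptions(precision=3,suppress=True,linewidth=200)
print(d[270:330:4,425:472:4]); print(d[252:296:4,308:350:4])
E
```

```text
(363, 396, 3) (462, 363, 3)
[[1.095 1.096 1.1   1.094 1.097 1.095 1.1   1.092 1.094 1.099 1.098 1.1  ]
 [1.095 1.094 1.097 1.047 1.027 1.027 1.025 1.028 1.028 1.099 1.098 1.094]
 [1.092 1.098 1.069 1.038 1.028 1.026 1.024 1.025 1.024 1.028 1.025 1.098]
 [1.092 1.09  1.07  1.032 1.023 1.024 1.034 1.026 1.025 1.023 1.023 1.093]
 [1.088 1.092 1.063 1.032 1.018 1.02  1.031 1.005 0.994 1.024 1.023 1.092]
 [1.087 1.086 1.059 1.027 1.022 1.021 1.041 1.052 1.026 1.021 1.018 1.09 ]
 [1.086 1.081 1.055 1.024 1.019 1.023 1.019 1.017 1.02  1.017 1.02  1.087]
 [1.085 1.076 1.051 1.021 1.016 1.015 1.016 1.018 1.02  1.017 1.02  1.089]
 [1.084 1.074 1.048 1.015 1.015 1.017 1.016 1.018 1.018 1.014 1.014 1.086]
 [1.083 1.069 1.045 1.017 1.008 1.015 0.995 0.979 0.981 1.017 1.084 1.081]
 [1.078 1.072 1.036 1.009 1.01  1.011 0.988 0.979 0.978 1.014 1.082 1.081]
 [1.079 1.068 1.035 1.012 1.012 1.022 0.994 0.977 0.977 1.011 1.076 1.08 ]
 [1.072 1.064 1.031 1.007 1.01  1.009 1.009 1.011 1.012 1.008 1.079 1.079]
 [1.074 1.056 1.023 1.007 1.005 1.009 1.007 1.009 1.009 1.011 1.077 1.081]
 [1.066 1.073 1.075 1.071 1.074 1.073 1.062 1.066 1.046 1.023 1.078 1.074]]
[[1.092 1.092 1.09  1.096 1.091 1.088 1.09  1.092 1.093 1.089 1.088]
 [1.092 1.092 1.093 1.029 1.086 1.092 1.09  1.09  1.094 1.097 1.092]
 [1.089 1.086 1.082 1.025 1.026 1.029 1.028 1.087 1.091 1.091 1.086]
 [1.085 1.082 1.081 1.039 1.028 1.027 1.083 1.082 1.088 1.09  1.09 ]
 [1.087 1.08  1.035 1.021 1.065 1.02  1.076 1.08  1.088 1.088 1.087]
 [1.078 1.08  1.079 1.079 1.08  1.026 1.022 1.081 1.026 1.09  1.084]
 [1.082 1.086 1.082 1.074 1.08  1.075 1.02  1.018 1.026 1.085 1.085]
 [1.08  1.079 1.08  1.08  1.077 1.024 1.023 1.016 1.022 1.079 1.081]
 [1.08  1.079 1.081 1.078 1.073 1.023 1.051 1.019 1.017 1.074 1.081]
 [1.075 1.077 1.079 1.077 1.078 1.075 1.072 1.075 1.077 1.079 1.077]
 [1.078 1.077 1.077 1.077 1.073 1.077 1.068 1.075 1.077 1.079 1.074]]
```

View pics/crop1.png

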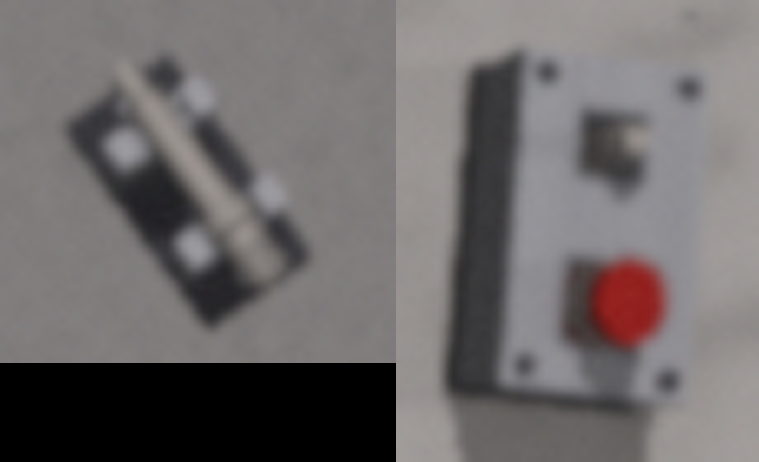

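The crop shows the spindle's thin end at crop (122,68) and its thick threaded end at (262,270), nearest the robot. The bottle's base circle is at (629,302) and the stand's screws are at (547,72), (688,88), (668,381) and (525,364).

```bash
cat >> h.py <<'E'
def atz(c,M,uv,z):
    a=pts(c,M,uv,np.ones(len(uv)));e=np.array(c['eye']);r=a-e
    return e+r*((np.asarray(z)-e[2])/r[:,2])[:,None]
E
python3 - <<'E'
from h import *
np.set_printoptions(precision=4,suppress=True)
c,M=cam('top'); s=6.6
st=np.array([[547,72],[688,88],[668,381],[525,364]])-[396,0]
st=(st+.5)/s+[420,265]-.5
w=atz(c,M,st,[.068]*4);print(w,w.mean(0)); v=w[0]+w[1]-w[2]-w[3];print('stand -y dir deg',np.degrees(np.arctan2(v[1],v[0])))
b=([[233.5,302.5]]/np.array(s))+[420,265]-.5
print('base',atz(c,M,b,[.106]))
sp=np.array([[122,68],[262,270],[218,205.]])/s+[300,245]-.5
w=atz(c,M,sp,[.061]*3);print('spindle',w);v=w[0]-w[1];print(np.degrees(np.arctan2(v[1],v[0])),np.linalg.norm(v))
po=np.array([[196,97],[126,148],[269,193],[194,248.]])/s+[300,245]-.5
w=atz(c,M,po,[.063]*4);print(w.mean(0))
# depth check: red mask
p=cv2.imread('pics/top0.png').astype(int);d=np.load('top0.npy')
m=(p[...,2]>120)&(p[...,1]<70);m[:265]=0;m[:,:420]=0;m[340:]=0
v,u=np.nonzero(m);q=pts(c,M,np.c_[u,v],d[v,u]);q=q[q[:,2]>.09];print(len(q),np.median(q,0),q.min(0),q.max(0))
E
```

```text
[[ 0.5356 -0.2679  0.068 ]
 [ 0.5306 -0.3134  0.068 ]
 [ 0.4388 -0.303   0.068 ]
 [ 0.4443 -0.2576  0.068 ]] [ 0.4873 -0.2855  0.068 ]
stand -y dir deg -6.476589034323019
base [[ 0.462  -0.2798  0.106 ]]
spindle [[ 0.5785 -0.0083  0.061 ]
 [ 0.5149 -0.0524  0.061 ]
 [ 0.5352 -0.0387  0.061 ]]
34.74147045104695 0.07735744845447805
[ 0.5456 -0.0317  0.063 ]
89 [ 0.4627 -0.2814  0.1032] [ 0.4509 -0.2896  0.0981] [ 0.4729 -0.2717  0.1079]
```

>>> step_arm(plan=[{"x": 0.025, "y": 0.029, "z": 0, "rz": -0.04}, {"x": 0.05, "y": 0.057, "z": 0, "rz": -0.08}, {"x": 0.075, "y": 0.086, "z": 0, "rz": -0.12}, {"x": 0.1, "y": 0.114, "z": 0, "rz": -0.16}, {"x": 0.125, "y": 0.143, "z": -0.005, "rz": -0.2}, {"x": 0.15, "y": 0.172, "z": -0.015, "rz": -0.24}, {"x": 0.175, "y": 0.2, "z": -0.025, "rz": -0.28}, {"x": 0.2, "y": 0.229, "z": -0.035, "rz": -0.32}, {"x": 0.225, "y": 0.258, "z": -0.05, "rz": -0.36}, {"x": 0.25, "y": 0.286, "z": -0.06, "rz": -0.39}, {"x": 0.265, "y": 0.305, "z": -0.07, "rz": -0.42}, {"x": 0.272, "y": 0.314, "z": -0.075, "rz": -0.42}], fingers=0.087, grip_force=30)

```text
$.plan[0]: bad value
```

>>> step_arm(plan=[{"x": 0}, {"x": 0}, {"x": 0}])

```text
$.plan[0]: bad value
```

```bash
python3 - <<'E'
from h import *
np.set_printoptions(precision=4,suppress=True)
o=get_obs();print(o['t'],o['tcp_pos'],o['tool_rot'],o['joint_pos'],Rq(o['tool_rot']).as_matrix())
c,M=cam('wrist');print(c)
p,d=viewer.grab_frame('wrist');cv2.imwrite('pics/w1.png',p);np.save('w1.npy',d)
b=p.astype(int);m=(b[...,2]>110)&(b[...,1]<80)
v,u=np.nonzero(m);q=pts(c,M,np.c_[u,v],d[v,u]);t=q[(q[:,2]>.098)&(d[v,u]>0)]
print(len(q),len(t))
if len(t):print(np.median(t,0),t.min(0),t.max(0))
E
```

```text
0.1 [ 0.1899 -0.5951  0.4039] [-0.001   0.9881  0.1538  0.    ] [-1.4405  0.5284  1.4338  0.      1.1814 -0.1785] [[ 0.9527  0.3039 -0.0003]
 [ 0.3039 -0.9527  0.002 ]
 [ 0.0004 -0.0019 -1.    ]]
{'fx': 353.7198556656688, 'fy': 353.7198556656688, 'cx': 325.2577806898173, 'cy': 240.16292392499824, 'k1': 0.0008476253531016564, 'eye': array([ 0.2698, -0.5689,  0.3827]), 'attitude': array([ 0.1232,  0.7981, -0.5826, -0.0914])}Traceback (most recent call last):
  File "<stdin>", line 7, in <module>
  File "h.py", line 11, in pts
    p=cv2.undistortPoints(np.array(uv,float).reshape(-1,1,2),K,np.array([c['k1'],0,0,0.])).reshape(-1,2)
      ~~~~~~~~~~~~~~~~~~~^^^^^^^^^^^^^^^^^^^^^^^^^^^^^^^^^^^^^^^^^^^^^^^^^^^^^^^^^^^^^^^^^
cv2.error: OpenCV(4.12.0) /io/opencv/modules/calib3d/src/undistort.dispatch.cpp:347: error: (-215:Assertion failed) CV_IS_MAT(_src) && CV_IS_MAT(_dst) && (_src->rows == 1 || _src->cols == 1) && (_dst->rows == 1 || _dst->cols == 1) && _src->cols + _src->rows - 1 == _dst->rows + _dst->cols - 1 && (CV_MAT_TYPE(_src->type) == CV_32FC2 || CV_MAT_TYPE(_src->type) == CV_64FC2) && (CV_MAT_TYPE(_dst->type) == CV_32FC2 || CV_MAT_TYPE(_dst->type) == CV_64FC2) in function 'cvUndistortPointsInternal'
```

View pics/w1.png

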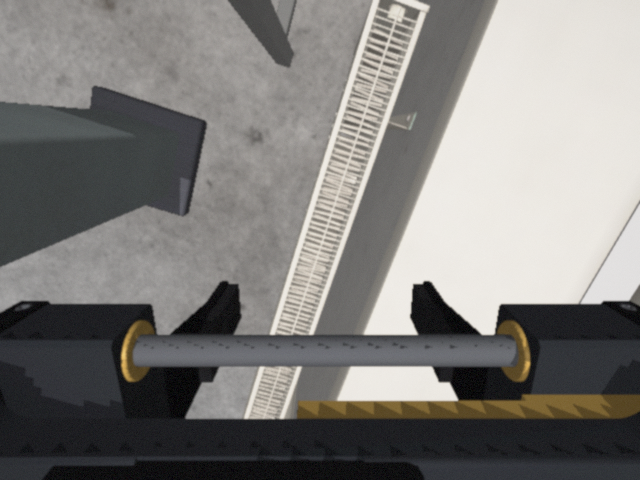

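The call was refused because each row needs all six keys. The wrist view shows only the floor and radiator, with the fingertips at (230,290) and (420,290).

>>> step_arm(plan=[{"x": 0.025, "y": 0.029, "z": 0, "rx": 0, "ry": 0, "rz": -0.04}, {"x": 0.05, "y": 0.057, "z": 0, "rx": 0, "ry": 0, "rz": -0.08}, {"x": 0.075, "y": 0.086, "z": 0, "rx": 0, "ry": 0, "rz": -0.12}, {"x": 0.1, "y": 0.114, "z": 0, "rx": 0, "ry": 0, "rz": -0.16}, {"x": 0.125, "y": 0.143, "z": -0.005, "rx": 0, "ry": 0, "rz": -0.2}, {"x": 0.15, "y": 0.172, "z": -0.015, "rx": 0, "ry": 0, "rz": -0.24}, {"x": 0.175, "y": 0.2, "z": -0.025, "rx": 0, "ry": 0, "rz": -0.28}, {"x": 0.2, "y": 0.229, "z": -0.035, "rx": 0, "ry": 0, "rz": -0.32}, {"x": 0.225, "y": 0.258, "z": -0.05, "rx": 0, "ry": 0, "rz": -0.36}, {"x": 0.25, "y": 0.286, "z": -0.06, "rx": 0, "ry": 0, "rz": -0.39}, {"x": 0.265, "y": 0.305, "z": -0.07, "rx": 0, "ry": 0, "rz": -0.42}, {"x": 0.272, "y": 0.314, "z": -0.075, "rx": 0, "ry": 0, "rz": -0.42}], fingers=0.087, grip_force=30)

```text
t: 1.15
tcp_pos: [0.4632, -0.2784, 0.3284]
tool_rot: [-0.001, 0.999, -0.054, -0.001]
force: [-0.6, 0.1, -0.2]
opening: 0.0866
gripper_force: 0.0
```

>>> step_arm(plan=[{"x": 0, "y": 0, "z": 0, "rx": 0, "ry": 0, "rz": 0}, {"x": 0, "y": 0, "z": 0, "rx": 0, "ry": 0, "rz": 0}, {"x": 0, "y": 0, "z": 0, "rx": 0, "ry": 0, "rz": 0}])

```text
t: 1.4
tcp_pos: [0.4616, -0.2827, 0.3302]
tool_rot: [0.001, 0.998, -0.056, 0.0]
force: [0.7, -1.3, 0.1]
opening: 0.0867
gripper_force: 0.0
```

```bash
python3 - <<'E'
from h import *
np.set_printoptions(precision=4,suppress=True)
o=get_obs();print(o['t'],o['tcp_pos'],o['tool_rot'],o['joint_pos'],Rq(o['tool_rot']).as_matrix())
c,M=cam('wrist')
p,d=viewer.grab_frame('wrist');cv2.imwrite('pics/w2.png',p);np.save('w2.npy',d)
b=p.astype(int);m=(b[...,2]>110)&(b[...,1]<80)
v,u=np.nonzero(m);print(len(v))
if len(v):
    q=pts(c,M,np.c_[u,v],d[v,u]);t=q[(q[:,2]>.098)&(d[v,u]>0)]
    print(len(t),np.median(t,0),t.min(0),t.max(0),np.median(t,0)-o['tcp_pos'])
E
```

```text
1.4 [ 0.4616 -0.2827  0.3302] [ 0.0007  0.9984 -0.0559  0.0003] [-0.756   0.5188  1.7162 -0.0008  0.9052  0.9271] [[ 0.9938 -0.1116  0.0005]
 [-0.1116 -0.9938 -0.0013]
 [ 0.0007  0.0013 -1.    ]]
1073
1054 [ 0.4645 -0.2805  0.101 ] [ 0.4509 -0.291   0.0983] [ 0.4768 -0.2699  0.1029] [ 0.0029  0.0023 -0.2293]
```

View pics/w2.png

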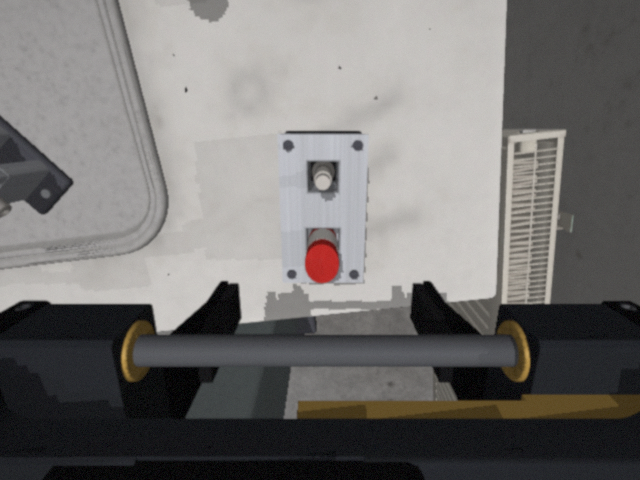

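The wrist view shows the red base at (322,261), centred between the fingers and aligned with them, with the spare at (322,177). I'll descend and grip.

>>> step_arm(plan=[{"x": 0.001, "y": 0, "z": -0.01, "rx": 0, "ry": 0, "rz": 0}, {"x": 0.001, "y": 0, "z": -0.02, "rx": 0, "ry": 0, "rz": 0}, {"x": 0.001, "y": 0, "z": -0.03, "rx": 0, "ry": 0, "rz": 0}, {"x": 0.001, "y": 0, "z": -0.04, "rx": 0, "ry": 0, "rz": 0}, {"x": 0.001, "y": 0, "z": -0.05, "rx": 0, "ry": 0, "rz": 0}, {"x": 0.001, "y": 0, "z": -0.058, "rx": 0, "ry": 0, "rz": 0}, {"x": 0.001, "y": 0, "z": -0.064, "rx": 0, "ry": 0, "rz": 0}, {"x": 0.001, "y": 0, "z": -0.069, "rx": 0, "ry": 0, "rz": 0}, {"x": 0.001, "y": 0, "z": -0.072, "rx": 0, "ry": 0, "rz": 0}, {"x": 0.001, "y": 0, "z": -0.072, "rx": 0, "ry": 0, "rz": 0}, {"x": 0.001, "y": 0, "z": -0.072, "rx": 0, "ry": 0, "rz": 0}])

```text
t: 2.37
tcp_pos: [0.4631, -0.2814, 0.2578]
tool_rot: [0.0, 0.998, -0.055, 0.0]
force: [0.4, 0.2, 0.4]
opening: 0.0872
gripper_force: 0.0
```

>>> step_arm(plan=[{"x": 0, "y": 0, "z": 0, "rx": 0, "ry": 0, "rz": 0}, {"x": 0, "y": 0, "z": 0, "rx": 0, "ry": 0, "rz": 0}, {"x": 0, "y": 0, "z": 0, "rx": 0, "ry": 0, "rz": 0}, {"x": 0, "y": 0, "z": 0, "rx": 0, "ry": 0, "rz": 0}, {"x": 0, "y": 0, "z": 0, "rx": 0, "ry": 0, "rz": 0}, {"x": 0, "y": 0, "z": 0, "rx": 0, "ry": 0, "rz": 0}, {"x": 0, "y": 0, "z": 0, "rx": 0, "ry": 0, "rz": 0}, {"x": 0, "y": 0, "z": 0, "rx": 0, "ry": 0, "rz": 0}, {"x": 0, "y": 0, "z": 0, "rx": 0, "ry": 0, "rz": 0}, {"x": 0, "y": 0, "z": 0, "rx": 0, "ry": 0, "rz": 0}, {"x": 0, "y": 0, "z": 0, "rx": 0, "ry": 0, "rz": 0}, {"x": 0, "y": 0, "z": 0, "rx": 0, "ry": 0, "rz": 0}], fingers=0.01, grip_force=28)

```text
t: 3.37
tcp_pos: [0.463, -0.2815, 0.2577]
tool_rot: [0.0, 0.998, -0.056, 0.0]
force: [-0.3, -0.3, -0.2]
opening: 0.021
gripper_force: 28.0
```

Gripped at 21 mm with 28 N. Now lifting straight up.

>>> step_arm(plan=[{"x": 0, "y": 0, "z": 0.005, "rx": 0, "ry": 0, "rz": 0}, {"x": 0, "y": 0, "z": 0.012, "rx": 0, "ry": 0, "rz": 0}, {"x": 0, "y": 0, "z": 0.02, "rx": 0, "ry": 0, "rz": 0}, {"x": 0, "y": 0, "z": 0.029, "rx": 0, "ry": 0, "rz": 0}, {"x": 0, "y": 0, "z": 0.039, "rx": 0, "ry": 0, "rz": 0}, {"x": 0, "y": 0, "z": 0.05, "rx": 0, "ry": 0, "rz": 0}, {"x": 0, "y": 0, "z": 0.062, "rx": 0, "ry": 0, "rz": 0}, {"x": 0, "y": 0, "z": 0.075, "rx": 0, "ry": 0, "rz": 0}, {"x": 0, "y": 0, "z": 0.09, "rx": 0, "ry": 0, "rz": 0}, {"x": 0, "y": 0, "z": 0.105, "rx": 0, "ry": 0, "rz": 0}, {"x": 0, "y": 0, "z": 0.115, "rx": 0, "ry": 0, "rz": 0}, {"x": 0, "y": 0, "z": 0.12, "rx": 0, "ry": 0, "rz": 0}])

```text
t: 4.37
tcp_pos: [0.4632, -0.2815, 0.3801]
tool_rot: [0.001, 0.998, -0.056, 0.001]
force: [-0.8, 0.6, -0.4]
opening: 0.021
gripper_force: 28.0
```

```bash
python3 - <<'E'
from h import *
np.set_printoptions(precision=4,suppress=True)
o=get_obs();print(o['t'],o['tcp_pos'],o['force'],o['opening'],o['joint_pos'])
p,d=viewer.grab_frame('wrist');q,e=viewer.grab_frame('scene')
cv2.imwrite('pics/lift.png',np.hstack([cv2.resize(p,(400,300)),cv2.resize(q[150:390,300:620],(400,300))]))
# final target
th=np.array([.5149,-.0524])  # thread tip seen
ax=np.array([np.cos(np.radians(34.7)),np.sin(np.radians(34.7))])
cr=np.array([.5456,-.0317]);print('thread end: from cradle',cr-.031*ax,'from tip',th+.011*ax)
E
```

```text
4.3667 [ 0.4632 -0.2815  0.3801] [-0.7513  0.6036 -0.4363] 0.02096992603019728 [-0.7524  0.4477  1.669   0.0001  1.0211  0.9295]
thread end: from cradle [ 0.5201 -0.0493] from tip [ 0.5239 -0.0461]
```

View pics/lift.png

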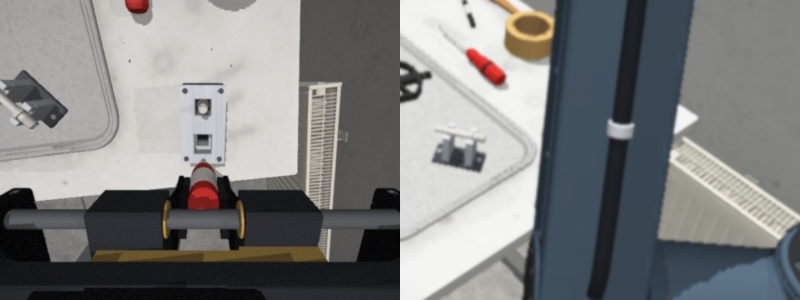

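The lift picture shows the well empty at (203,143) and the bottle upright in the fingers, with the cradle and spare undisturbed. Next I'll carry it over high, then tilt it.

>>> step_arm(plan=[{"x": 0.01, "y": 0.009, "z": 0.01, "rx": 0, "ry": 0, "rz": 0}, {"x": 0.03, "y": 0.028, "z": 0.02, "rx": 0, "ry": 0, "rz": 0}, {"x": 0.052, "y": 0.048, "z": 0.02, "rx": 0, "ry": 0, "rz": 0}, {"x": 0.075, "y": 0.07, "z": 0.02, "rx": 0, "ry": 0, "rz": 0}, {"x": 0.098, "y": 0.091, "z": 0.02, "rx": 0, "ry": 0, "rz": 0}, {"x": 0.121, "y": 0.112, "z": 0.02, "rx": 0, "ry": 0, "rz": 0}, {"x": 0.144, "y": 0.134, "z": 0.02, "rx": 0, "ry": 0, "rz": 0}, {"x": 0.167, "y": 0.155, "z": 0.02, "rx": 0, "ry": 0, "rz": 0}, {"x": 0.19, "y": 0.177, "z": 0.02, "rx": 0, "ry": 0, "rz": 0}, {"x": 0.21, "y": 0.195, "z": 0.02, "rx": 0, "ry": 0, "rz": 0}, {"x": 0.224, "y": 0.208, "z": 0.02, "rx": 0, "ry": 0, "rz": 0}, {"x": 0.2305, "y": 0.214, "z": 0.02, "rx": 0, "ry": 0, "rz": 0}])

```text
t: 5.47
tcp_pos: [0.6948, -0.0651, 0.396]
tool_rot: [-0.001, 0.999, -0.054, -0.001]
force: [0.7, -0.3, -0.0]
opening: 0.0212
gripper_force: 28.0
```

>>> step_arm(plan=[{"x": 0, "y": 0, "z": 0, "rx": 0.004, "ry": 0.035, "rz": 0}, {"x": 0, "y": 0, "z": 0, "rx": 0.011, "ry": 0.1, "rz": 0}, {"x": 0, "y": 0, "z": 0, "rx": 0.02, "ry": 0.175, "rz": 0}, {"x": 0, "y": 0, "z": 0, "rx": 0.028, "ry": 0.25, "rz": 0}, {"x": 0, "y": 0, "z": 0, "rx": 0.036, "ry": 0.325, "rz": 0}, {"x": 0, "y": 0, "z": 0, "rx": 0.045, "ry": 0.4, "rz": 0}, {"x": 0, "y": 0, "z": 0, "rx": 0.053, "ry": 0.475, "rz": 0}, {"x": 0, "y": 0, "z": 0, "rx": 0.062, "ry": 0.55, "rz": 0}, {"x": 0, "y": 0, "z": 0, "rx": 0.07, "ry": 0.625, "rz": 0}, {"x": 0, "y": 0, "z": 0, "rx": 0.078, "ry": 0.695, "rz": 0}, {"x": 0, "y": 0, "z": 0, "rx": 0.084, "ry": 0.75, "rz": 0}, {"x": 0, "y": 0, "z": 0, "rx": 0.088, "ry": 0.78, "rz": 0}])

```text
t: 6.47
tcp_pos: [0.6932, -0.0682, 0.3962]
tool_rot: [-0.022, 0.922, -0.052, -0.384]
force: [-0.2, -0.2, -0.8]
opening: 0.0213
gripper_force: 28.0
```

```bash
python3 - <<'E'
from h import *
np.set_printoptions(precision=4,suppress=True)
o=get_obs();print(o['t'],o['tcp_pos'],o['force'],o['opening'],o['joint_pos'])
T=Rq(o['tool_rot']).as_matrix();print(T,'tip',o['tcp_pos']+T[:,2]*.244)
p,d=viewer.grab_frame('wrist');q,e=viewer.grab_frame('scene')
cv2.imwrite('pics/tilt.png',np.hstack([cv2.resize(p,(400,300)),cv2.resize(q[100:340,220:540],(400,300))]))
cv2.imwrite('pics/w3.png',p);np.save('w3.npy',d)
E
```

```text
6.4667 [ 0.6932 -0.0682  0.3962] [-0.1623 -0.1539 -0.7844] 0.02132416651872605 [-0.2418  0.7989  1.0046 -0.107   2.1212  1.4226]
[[ 0.6996 -0.1122 -0.7057]
 [-0.0783 -0.9937  0.0803]
 [-0.7102 -0.001  -0.704 ]] tip [ 0.521  -0.0486  0.2244]
```

View pics/tilt.png

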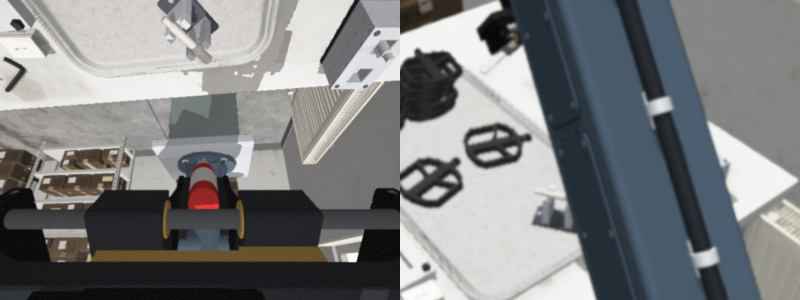

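Tilted 45°, with the predicted tip above the thread. I'll take one closer look at the spindle from this view to refine the thread end.

```bash
python3 - <<'E'
from h import *
np.set_printoptions(precision=4,suppress=True)
p=cv2.imread('pics/w3.png');d=np.load('w3.npy');c,M=cam('wrist')
cv2.imwrite('pics/c3.png',cv2.resize(p[0:110,240:370],None,fx=5,fy=5,interpolation=cv2.INTER_CUBIC))
v,u=np.mgrid[0:120,230:370];v=v.ravel();u=u.ravel();q=pts(c,M,np.c_[u,v],d[v,u])
k=(q[:,2]>.05)&(q[:,2]<.09)&(d[v,u]>0);b=p[v,u].astype(int);print(k.sum(),q[k].min(0),q[k].max(0),np.percentile(q[k,2],[50,95]))
E
```

```text
2704 [ 0.5107 -0.0598  0.05  ] [ 0.5833 -0.0012  0.0694] [0.0622 0.0666]
```

View pics/c3.png

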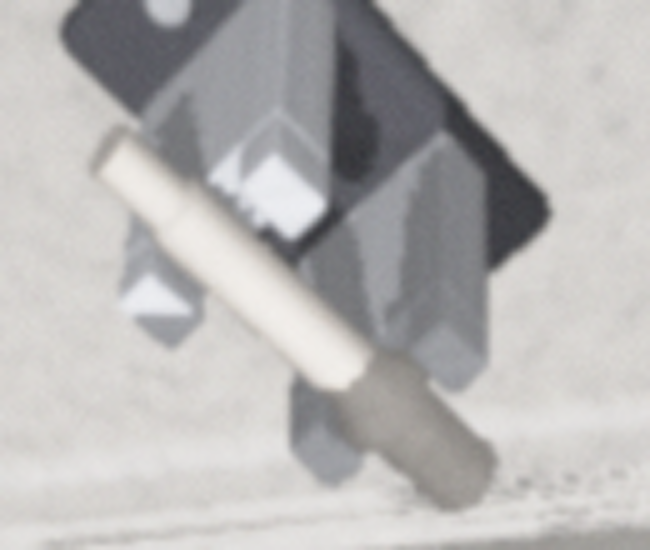

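The grey threaded end runs from crop (360,385) to its tip at (470,482), and the thin end is at (110,152).

```bash
python3 - <<'E'
from h import *
np.set_printoptions(precision=4,suppress=True)
c,M=cam('wrist')
uv=np.array([[470,482],[110,152],[355,385]])/5+[240,0]-.4
w=atz(c,M,uv,[.061]*3);a=w[1]-w[0];L=np.linalg.norm(a);print(w,L,np.degrees(np.arctan2(a[1],a[0])))
print('thread',w[0]+a/L*.011,(w[0]+w[1])/2-a/L*.031)
E
```

```text
[[ 0.515  -0.0546  0.061 ]
 [ 0.5809 -0.0066  0.061 ]
 [ 0.5372 -0.0371  0.061 ]] 0.08154023456774732 36.08171311071673
thread [ 0.5239 -0.0481  0.061 ] [ 0.5229 -0.0489  0.061 ]
```

>>> step_arm(plan=[{"x": 0.001, "y": 0, "z": -0.006, "rx": 0, "ry": 0, "rz": 0}, {"x": 0.001, "y": 0, "z": -0.018, "rx": 0, "ry": 0, "rz": 0}, {"x": 0.001, "y": 0, "z": -0.032, "rx": 0, "ry": 0, "rz": 0}, {"x": 0.001, "y": 0, "z": -0.046, "rx": 0, "ry": 0, "rz": 0}, {"x": 0.001, "y": 0, "z": -0.06, "rx": 0, "ry": 0, "rz": 0}, {"x": 0.001, "y": 0, "z": -0.074, "rx": 0, "ry": 0, "rz": 0}, {"x": 0.001, "y": 0, "z": -0.088, "rx": 0, "ry": 0, "rz": 0}, {"x": 0.001, "y": 0, "z": -0.1, "rx": 0, "ry": 0, "rz": 0}, {"x": 0.001, "y": 0, "z": -0.11, "rx": 0, "ry": 0, "rz": 0}, {"x": 0.001, "y": 0, "z": -0.117, "rx": 0, "ry": 0, "rz": 0}, {"x": 0.001, "y": 0, "z": -0.121, "rx": 0, "ry": 0, "rz": 0}, {"x": 0.001, "y": 0, "z": -0.122, "rx": 0, "ry": 0, "rz": 0}])

```text
t: 7.57
tcp_pos: [0.6944, -0.0674, 0.2749]
tool_rot: [-0.022, 0.922, -0.051, -0.382]
force: [-0.1, 0.2, -0.8]
opening: 0.0208
gripper_force: 28.0
```

>>> step_arm(plan=[{"x": 0, "y": 0, "z": 0, "rx": 0, "ry": 0, "rz": 0}, {"x": 0, "y": 0, "z": 0, "rx": 0, "ry": 0, "rz": 0}, {"x": 0, "y": 0, "z": 0, "rx": 0, "ry": 0, "rz": 0}, {"x": 0, "y": 0, "z": 0, "rx": 0, "ry": 0, "rz": 0}, {"x": 0, "y": 0, "z": 0, "rx": 0, "ry": 0, "rz": 0}, {"x": 0, "y": 0, "z": 0, "rx": 0, "ry": 0, "rz": 0}])

```text
t: 8.07
tcp_pos: [0.6945, -0.0674, 0.2761]
tool_rot: [-0.022, 0.923, -0.051, -0.382]
force: [-0.3, -0.0, -0.5]
opening: 0.0212
gripper_force: 28.0
```

```bash
python3 - <<'E'
from h import *
np.set_printoptions(precision=4,suppress=True)
o=get_obs();print(o['t'],o['tcp_pos'],o['force'],o['opening'],o['dq'])
T=Rq(o['tool_rot']).as_matrix();print(T[:,2],'tip',o['tcp_pos']+T[:,2]*.244)
p,d=viewer.grab_frame('wrist');cv2.imwrite('pics/w4.png',p)
q,e=viewer.grab_frame('top')
cv2.imwrite('pics/fin.png',np.hstack([p[:300,140:540],cv2.resize(q[200:320,260:420],(400,300))]))
E
```

```text
8.0667 [ 0.6945 -0.0674  0.2761] [-0.3067 -0.0281 -0.5328] 0.021241265973775212 [ 0.      0.003   0.0005 -0.0003 -0.     -0.0011]
[-0.7019  0.0791 -0.7079] tip [ 0.5233 -0.0481  0.1034]
```

View pics/fin.png

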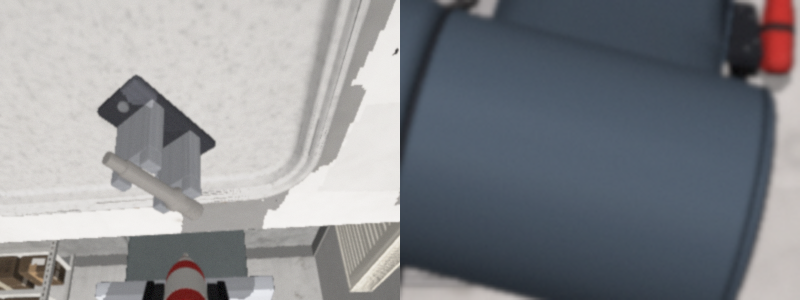

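The nozzle tip shows at full-image pixel (325,255), and the spindle is undisturbed in its cradle. I'll compare that with the predicted tip and hand in if they agree.

```bash
python3 - <<'E'
from h import *
o=get_obs();T=Rq(o['tool_rot']).as_matrix();t=o['tcp_pos']+T[:,2]*.244
c,M=cam('wrist');x=M.T@(t-c['eye']);u=[c['fx']*x[0]/x[2]+c['cx'],c['fy']*x[1]/x[2]+c['cy']];print(u)
if abs(u[0]-325)<12 and abs(u[1]-255)<12: print(order.hand_in())
E
```

```text
[np.float64(326.2597379930737), np.float64(259.00729748597007)]
the job is handed in; nothing more can be done
None
```

The job is handed in: the bottle is held at 28 N, leaning 45° with the nozzle down and its tip about 33 mm above the spindle's threaded end, with nothing else moved as far as the camera views showed.

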